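Mount a decor sample on its display stand and snap the retaining cap home

TASK

Mount the walnut sample slab on the display stand: lean it on the sloping rest with its lower edge on the ledge and the stud through its hole, let go of it, then press the black cap straight onto the stud until it clicks, and keep pressing after the click until the cap bears on the slab. The job ends with your hand still pushing the cap firmly against the slab (a good steady push, about 10 N): do not let go and do not ease off. Leave the blue slab and the other things on the desk alone.

Things in the scene. Friction and masses are not known exactly. Their poses are not given: they have to be found in the camera images.
- stand: Fixed desktop sample display stand: dark steel base 150 x 100 x 10 mm, narrow aluminium rest (38 mm wide, 150 mm long) that rises at 32 degrees from the horizontal. Its front, with the ledge, faces the robot's left, where the chair is. Origin: centre of the base on the desk; x points along the base to the back (the high end of the rest), z up.
- cradle: The stand's sloping frame. Origin: on the stud's axis where the seated slab's upper face will be, about 99 mm above the desk. x points up the slope, y across it, z out of it along the stud (32 degrees off vertical, towards the front). The rest is slick, its surface z = -10 mm. A seated slab has its origin at x = -36, y = 0, z = -10 mm here, axes parallel, hole at the upper end.
- ledge (a point): Middle of the ledge's foot, where the slab's lower edge comes to stand: x = -106, z = -10 mm in the cradle's frame. The ledge is a lip 54 mm wide that rises 11 mm from the rest's surface, bent outward by 22 degrees. A slab let go on the slick rest slides down against it. Same axes as the cradle.
- stud_tip (a point): End of the steel stud, z = 17.5 mm in the cradle's frame. The stud has a foot 17 mm in diameter up to z = -3 mm, a pin 9.4 mm in diameter up to z = 13 mm, then a cone. Round it at z = 7 mm four spring balls stand out to a diameter of 16 mm and give way inward.
- walnut_slab: Loose dark walnut-brown decor sample, 140 x 56 x 10 mm, 0.11 to 0.18 kg, lying flat on the desk, with a round 25 mm hole right through near one end. Origin: centre of its underside; x along its length towards the hole end, z up through the thickness. Can be gripped across its 56 mm width at the middle.
- walnut_slab_hole (a point): Centre of the walnut slab's hole in its upper face, 36 mm from the slab's middle.
- blue_slab: The same sample slab in blue: a bystander, to be left alone. It and the walnut slab swap places.
- cap: Loose black ribbed snap cap, a knob 36 mm in diameter and 30 mm high, 0.05 kg, standing on its open rim. Origin: centre of the rim; z through the closed top. Bore 24 mm deep; inside the rim a lip 12.6 mm in diameter must snap over the stud's balls. Home: origin at the cradle's origin, z axes parallel, rim on the slab's face.
- cap_top (a point): Centre of the cap's closed top with its aluminium disc, 30 mm from the rim. Pressing on: the lip meets the balls with the rim 9 mm from home, the push rises to about 10 N, then drops with a click some 6 mm from home, and from there it goes on easily until the rim bears solidly on the slab. Let go, the cap stays on with about 1 mm of play and no push.
- phone: Black phone 147 x 72 x 8 mm lying face up; bystander. Origin: centre of its underside.
- mouse: Dark computer mouse 104 x 60 x 38 mm; bystander. Origin: centre of its underside.
- sticky_pad: Yellow block of sticky notes 76 x 76 x 28 mm; bystander. Origin: centre of its underside.
- marker: White felt marker with a pink cap, 130 mm long, 13 mm thick; bystander. Origin: centre of its underside.
- tin: Small round blue-grey tin, 66 mm in diameter, 33 mm high; bystander. Origin: centre of its underside.

How it is judged (in metres and radians):
On the way, in this order (a step that is already met when the one before it is completed fails the run):
1. the walnut slab leans on the rest with the stud through its hole, let go (distance between walnut_slab_hole and cradle below 0.006 m and angle between the z axis of walnut_slab and the z axis of cradle, either way round below 0.06 rad and angle between the x axis of walnut_slab and the x axis of cradle, either way round below 0.08 rad and z of walnut_slab_hole in the frame of cradle below 0.002 m and x of walnut_slab_hole in the frame of cradle below 0.003 m and x of walnut_slab in the frame of cradle below -0.03 m and contact force between each of the fingers, the arm and walnut_slab below 0.2 N), for 0.2 s.
2. the cap has clicked over the stud's catch (z of cap in the frame of cradle below 0.0035 m and horizontal distance between cap and cradle below 0.005 m), for 0.1 s.
At the end, for the whole second after the job is handed in: Walnut slab on the rest, lower edge on the ledge, stud through its hole (hole within 6 mm of the stud axis, flat within 0.06 rad, straight within 0.08 rad); cap home on it (rim within 1.8 mm of its place, 3 mm sideways, 0.06 rad), pushed on the slab with over 4 N by the arm for the last second (distance between walnut_slab_hole and cradle below 0.006 m and angle between the z axis of each of walnut_slab, cap and the z axis of cradle, either way round below 0.06 rad and angle between the x axis of walnut_slab and the x axis of cradle, either way round below 0.08 rad and z of walnut_slab_hole in the frame of cradle below 0.002 m and x of each of walnut_slab_hole, cap in the frame of cradle below 0.003 m and x of walnut_slab in the frame of cradle below -0.03 m and z of cap in the frame of cradle below 0.0018 m and x of cap in the frame of cradle above -0.003 m and y of cap in the frame of cradle between -0.003 and 0.003 m and contact force between cap and walnut_slab above 4 N and contact force between any of the fingers, the arm and cap above 3 N); the arm keeps its last pose, push and grip.
It fails at once if the blue slab is moved by more than 3 cm (distance of blue_slab from where it was at the start of the episode above 0.03 m).
It fails at once if another thing on the desk is moved by more than 3 cm (distance of any of phone, mouse, sticky_pad, marker, tin from where it was at the start of the episode above 0.03 m).
It also fails if it takes over 64 s, if anything falls off the work surface, if the arm or the gripper's body presses on something with over 40 N, if the wrist force passes 120 N, or if a joint passes its speed limit or range.

ROBOT

A 6-joint arm with a two-finger parallel gripper is mounted at the origin on the work surface; the furniture and walls round the work are solid. World frame = base frame: x ahead of the robot, y to its left, z up, the work surface at z = 0. Lengths are in mm, angles in rad, forces in N, time in s.
With the tool pointing down it reaches from about 350 to 775 mm from the base axis. Payload 7.3 kg.
Tool frame: the origin (TCP) lies midway between the tips of the shut fingers; the grasp point (between the pads) lies 19 mm behind it; z points along the fingers, y is the line along which they close (so a half turn about z gives the same grasp; the last joint's range is limited). The gripper opens to 92 mm and grips with 3 to 60 N. Pads are 19 mm wide; open, the fingers measure 130 mm over their backs; the gripper's body (75 mm by 190 mm) begins 47 mm behind the grasp point.
Start: joints at [-1.458, 0.342, 1.524, -0, 1.275, -0.146], TCP at [134.38, -507.53, 226.741] pointing down, gripper open.
Joint ranges: [-2.53, 2.53], [-0.77, 2.02], [0.04, 2.7], [-1, 4.14], [0.28, 2.66], [-3.11, 3.11]. Speed limits (rad/s): [2.57, 2.57, 3.14, 3.14, 3.14, 3.14].

INTERFACE

Orientations are given as [roll, pitch, yaw] about the fixed x, y, z axes, in that order (R = Rz(yaw) Ry(pitch) Rx(roll)).
In Python, from plant import bot gives the robot as it stands.
- The arm moves only by the tool jog_arm, never from a script. Its arguments are lists of equal length, an entry for each row: "dp": the shift along the tool's x, y, z in m, a list of three; "twist": the turn about the tool's z in degrees. A call has 1 to 10 rows; each row shifts and turns the commanded pose from where the row before left it, along the tool's axes as they then stand; what a row does not reach is not made up. A row lasts 1/8 s, in which the tool goes at most 62.5 mm and 10.7 degrees, less where a joint would pass 70% of its speed; a pose out of reach is approached as far as the arm can. A call is refused whole if a number of a shift passes 0.0625 or a number of a turn 10.7, either way. A call with a gripper value outside its range is refused whole. "jaw" is the finger opening in m, from 0 to 0.0918, set as the call begins (left out, the last holds). The fingers move at their own pace and stop on an object; the grip force is fixed at half the most. Time passes only in rows, so rows that do not move let the fingers close. It gives the time, the measured TCP pose, the force, the opening and the grip force at its end, in the units of the state.
- bot.get_obs(): the state, without advancing time (a new reading comes with each control period).
- bot.capture(name): name is "scene" or "top"; returns the picture (384x512x3 uint8, blue, green, red); there is no depth.
- bot.camera_params(name): a dict with "fx", "fy", "cx", "cy" (pixels), "k1" (the pictures are not rectified: a ray, as slopes to the right and down, at radius r is drawn at 1 + k1 r^2 times it, then the intrinsics apply), "R" (3x3) and "t" (3): a world point X has camera coordinates R X + t. Camera axes: x right, y down, z forward; pixel columns grow to the right and rows downward; lengths in mm; the calibration is good to about 2 mm. A picture is of the moment at which its call begins. camera_params takes no time and is no camera call.
- bot.close_job(): hands the job in; it is judged then, once.
Trained networks look in the newest picture that a camera, given by its name, has taken for a name from the list of things; names that differ only in an ending like _2 or _b are one class to them, and where a whole thing is asked for, a point or a joint stands for the part that bears it (a point fixed in the world has none). Each returns a list of dicts, best first, with "confidence" (0 to 1); they miss things now and then, are a little off and sometimes report something else, mostly with a low value. They report only what shows in the picture. A call takes as long as a camera call.
- bot.find_in(camera, label): "bbox" ([centre column, centre row, width, height] in pixels, round what is visible of it).
- bot.masks_of(camera, label): "pixels" (384x512 bool, what is visible of it) and "bbox" ([centre column, centre row, width, height] in pixels, round what is visible of it).
The state is a dict: "time": time; "joint_positions": joint angles; "dq": joint speeds; "tau": joint torques, N m; "tool_pos": TCP position; "tcp_rot": TCP orientation; "contact_force": force on the tool from outside, world axes, zero at the start; "moment": the same for the moment, N m; "grip_width": finger opening in mm; "finger_force": force on a finger pad.
Only numpy, scipy, OpenCV 4.12 (cv2) and the standard library are available. Lean on these libraries where they do the work, as an engineer would, in place of code of your own. Each camera call takes 0.05 s, during which the arm holds its last target. There are 200 camera calls.

## Working session

There is one attempt and no reset: what is moved stays moved. The work goes in short steps, Python scripts to look and compute and a tool call to move; the robot and the scene stay as the last step left them, time stands still between calls to the robot, and variables do not carry over. Pictures are saved under pics/ and viewed, at most 10 in all, crops included, and the job is handed in when it is done.

Besides the shell and the picture viewer there is one more tool, called after "Request:" by a JSON object that holds its "method" and its "body". jog_arm: Moves the arm, as the interface text tells. Its arguments: {"type":"object","properties":{"dp":{"type":"array"},"twist":{"type":"array"},"jaw":{"type":"number"}},"required":["dp","twist"]}

```bash
ls; mkdir -p pics; python3 - <<'E'
from plant import bot
import cv2,numpy as np
for c in ["scene","top"]:
    im=bot.capture(c); cv2.imwrite(f"pics/{c}0.png",im)
    p=bot.camera_params(c); print(c,{k:(np.round(v,4).tolist() if hasattr(v,'__len__') else v) for k,v in p.items()})
    for l in ["walnut_slab","blue_slab","cap","stand","cradle","stud_tip","walnut_slab_hole"]:
        try:
            print(l,[(round(d["confidence"],2),np.round(d["bbox"]).tolist()) for d in bot.find_in(c,l)][:3])
        except Exception as e: print(l,e)
print(bot.get_obs())
E
```

```text
pics
scene {'fx': 437.422007976332, 'fy': 437.422007976332, 'cx': 259.93312063571597, 'cy': 192.8423731030669, 'k1': -0.14373139702329998, 'R': [[-0.8158, -0.5781, -0.0141], [-0.2705, 0.4031, -0.8743], [0.5111, -0.7094, -0.4852]], 't': [365.2683, 262.5579, 1029.8379]}
walnut_slab [(0.74, [309.0, 180.0, 20.0, 20.0]), (0.66, [281.0, 247.0, 25.0, 27.0]), (0.56, [262.0, 169.0, 27.0, 18.0])]
blue_slab [(0.72, [246.0, 256.0, 43.0, 32.0]), (0.28, [253.0, 184.0, 34.0, 12.0])]
cap [(0.7, [285.0, 224.0, 12.0, 15.0])]
stand [(0.63, [254.0, 197.0, 53.0, 47.0]), (0.29, [281.0, 247.0, 27.0, 25.0])]
cradle [(0.71, [253.0, 186.0, 33.0, 19.0])]
stud_tip [(0.51, [254.0, 182.0, 36.0, 18.0])]
walnut_slab_hole [(0.71, [297.0, 173.0, 26.0, 13.0]), (0.62, [311.0, 181.0, 20.0, 19.0])]
top {'fx': 434.24955493891576, 'fy': 434.24955493891576, 'cx': 255.9445197208695, 'cy': 192.5143717088794, 'k1': -0.10884900182064747, 'R': [[0.0115, -0.9999, -0.005], [-0.9901, -0.0107, -0.1402], [0.1402, 0.0066, -0.9901]], 't': [-126.1164, 499.4643, 1325.7427]}
walnut_slab [(0.91, [349.0, 200.0, 25.0, 46.0]), (0.66, [249.0, 
[... 424 characters left out ...]
 42.0, 24.0])]
{'time': 0.8, 'joint_positions': array([-1.45800628e+00,  3.41968130e-01,  1.52414323e+00,  1.80643625e-05,
        1.27539844e+00, -1.46020726e-01]), 'dq': array([-0.00042984,  0.00058971,  0.00053507, -0.00017323,  0.0011793 ,
       -0.00139273]), 'tau': array([ 9.67464475e-04, -4.31082630e+01, -2.44472015e+01,  7.18814274e-02,
        4.82608960e-02,  2.79704302e-06]), 'tool_pos': array([ 134.3801894 , -507.51043538,  226.74194601]), 'tcp_rot': array([ 3.14150817e+00, -5.04286105e-06,  2.58805513e-01]), 'contact_force': array([-0.89220081, -0.09447533,  0.04337416]), 'moment': array([0.03704341, 0.03862725, 0.02771058]), 'finger_force': 0.0, 'grip_width': 91.9136139531343}
```

```bash
python3 - <<'E'
import cv2
a=cv2.imread("pics/top0.png")[110:290,160:400]; b=cv2.imread("pics/scene0.png")[130:290,200:360]
cv2.imwrite("pics/top0c.png",cv2.resize(a,None,fx=3.3,fy=3.3,interpolation=cv2.INTER_CUBIC))
cv2.imwrite("pics/scene0c.png",cv2.resize(b,None,fx=3.7,fy=3.7,interpolation=cv2.INTER_CUBIC))
E
```

```text
(no output)
```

View pics/top0c.png

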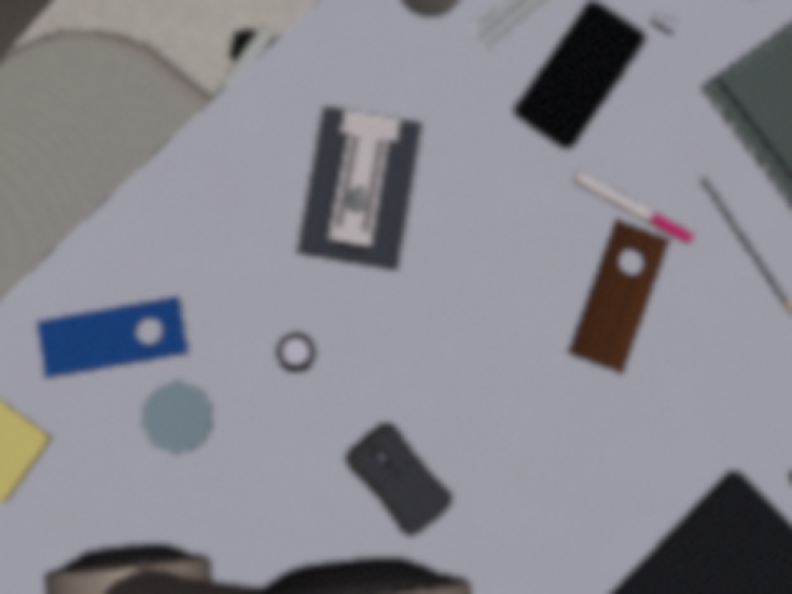

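View pics/scene0c.png

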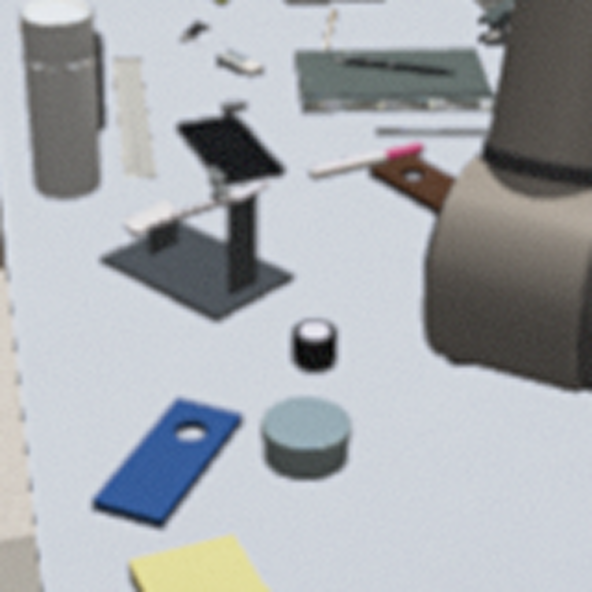

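```bash
cat > h.py <<'E'
from plant import bot
import numpy as np, cv2
from scipy.optimize import minimize
P={c:bot.camera_params(c) for c in("scene","top")}
def proj(c,X):
    p=P[c]; q=np.atleast_2d(X)@np.array(p["R"]).T+np.array(p["t"]); s=q[:,:2]/q[:,2:]
    s=s*(1+p["k1"]*(s**2).sum(1,keepdims=True)); return s*[p["fx"],p["fy"]]+[p["cx"],p["cy"]]
def onplane(c,uv,z):
    p=P[c]; K=np.array([[p["fx"],0,p["cx"]],[0,p["fy"],p["cy"]],[0,0,1.]])
    s=cv2.undistortPoints(np.array(uv,float).reshape(-1,1,2),K,np.array([p["k1"],0,0,0.])).reshape(-1,2)
    R=np.array(p["R"]); C=-R.T@np.array(p["t"]); d=np.c_[s,np.ones(len(s))]@R
    return C+d*((z-C[2])/d[:,2:])
def hull(c,X):
    m=np.zeros((384*4,512*4),np.uint8)
    h=cv2.convexHull(((proj(c,X)+.5)*4-.5).astype(np.float32))
    cv2.fillConvexPoly(m,np.round(h*16).astype(np.int32),255,cv2.LINE_8,4)
    return cv2.resize(m,(512,384),interpolation=cv2.INTER_AREA)/255.
def box(a,b,h): return np.array([[i*a/2,j*b/2,k*h] for i in(-1,1) for j in(-1,1) for k in(0,1)])
def cyl(r,h): 
    t=np.arange(0,6.28,.2); return np.vstack([np.c_[r*np.cos(t),r*np.sin(t),0*t+z] for z in(0,h)])
def place(X,x,y,w): 
    c,s=np.cos(w),np.sin(w); return X@np.array([[c,-s,0],[s,c,0],[0,0,1]]).T+[x,y,0]
def fit(masks,X,p0,W=None):
    def cost(p): return sum((np.abs(m-hull(c,place(X,*p)))*(1 if W is None else W[c])).sum() for c,m in masks.items())
    r=minimize(cost,p0,method="Nelder-Mead",options=dict(initial_simplex=np.array(p0)+np.array([[0,0,0],[12,0,0],[0,12,0],[0,0,.15]]),xatol=.02,fatol=.05))
    return r.x,r.fun
def cradle(p): # pose of stand -> function cradle pts(mm) -> world ; origin in stand frame given by ox
    x,y,w=p
    a=np.radians(32); 
    R=np.array([[np.cos(w),-np.sin(w),0],[np.sin(w),np.cos(w),0],[0,0,1]])@np.array([[np.cos(a),0,-np.sin(a)],[0,1,0],[np.sin(a),0,np.cos(a)]])
    return R
E
python3 - <<'E'
from h import *
I={c:bot.capture(c) for c in P}
print("cams",[(-np.array(P[c]["R"]).T@P[c]["t"]).round() for c in P])
def net(c,l,near):
    b=[d for d in bot.masks_of(c,l)]
    b=[d for d in b if np.hypot(d["bbox"][0]-near[0],d["bbox"][1]-near[1])<15]
    return b[0]["pixels"].astype(float) if b else None
m=net("top","walnut_slab",(349,200)); ys,xs=np.nonzero(m)
g=onplane("top",[[xs.mean(),ys.mean()]],10)[0]
for w in(-.25,): 
    print("slab",fit({"top":m},box(140,56,10),[g[0],g[1],w]),m.sum())
hp=onplane("top",[[160+630/3.3,110+262/3.3]],10)[0]; print("hole guess",hp)
mk={"top":net("top","cap",(252,216)),"scene":net("scene","cap",(285,224))}
print([None if v is None else v.sum() for v in mk.values()])
for c,v in mk.items():
    if v is None: continue
    ys,xs=np.nonzero(v); g=onplane(c,[[xs.mean(),ys.mean()]],15)[0]
    print("cap",c,fit({c:v},cyl(18,30),[g[0],g[1],0]))
# stand base: dark pixels
for c,bb in (("top",(252,140,290,195)),("scene",(226,170,282,218))):
    gray=I[c].max(2).astype(float); dk=np.zeros_like(gray)
    x0,y0,x1,y1=bb; dk[y0:y1,x0:x1]=np.clip((150-gray[y0:y1,x0:x1])/90,0,1)
    np.save(f"dk_{c}.npy",dk); print(c,"gray",gray[y0:y1,x0:x1].min(),np.percentile(gray[y0:y1,x0:x1],[10,50,90]))
print("corners",onplane("top",[[160+u/3.3,110+v/3.3] for u,v in((325,105),(421,122),(398,268),(299,252))],10).round(),"stud/cone at z114",onplane("top",[[160+357/3.3,110+195/3.3]],110).round())
E
```

```text
cams [array([-157.,  836.,  734.]), array([ 310., -129., 1382.])]
slab (array([ 4.86178217e+02, -4.13369232e+02, -3.53888790e-01]), np.float64(68.04705882352941)) 785.0
hole guess [ 517.75903547 -424.8653899    10.        ]
[np.float64(102.0), np.float64(157.0)]
cap top (array([ 4.27011033e+02, -9.76798769e+01,  4.55615014e-02]), np.float64(14.694117647058825))
cap scene (array([ 4.33028086e+02, -1.05966127e+02,  1.05049784e-01]), np.float64(20.94901960784314))
top gray 57.0 [ 63. 131. 167.]
scene gray 20.0 [ 48.7 199.  221. ]
corners [[ 671. -127.   10.]
 [ 655. -221.   10.]
 [ 509. -199.   10.]
 [ 524. -103.   10.]] stud/cone at z114 [[ 561. -157.  110.]]
```

```bash
python3 - <<'E'
from h import *
I={c:cv2.imread(f"pics/{c}0.png") for c in P}
def soft(c,bb,lo,hi):
    g=I[c].max(2).astype(float); m=np.zeros_like(g); x0,y0,x1,y1=bb
    m[y0:y1,x0:x1]=np.clip((hi-g[y0:y1,x0:x1])/(hi-lo),0,1); return m
# stand
p0=[590,-162,2.986]; a=np.radians(32)
def rest(p): # silhouette of rest+ledge, stand frame, origin at +39
    R=cradle(p); o=place(np.array([[39,0,99.]]),*p)[0]
    return np.array([[x,y,z] for x,z in((-112,8),(-104,-14),(46,-14),(46,-4)) for y in(-28,28)])@R.T+o
M={"top":soft("top",(245,133,298,202),65,168),"scene":soft("scene",(222,165,290,225),80,205)}
for use in(["top"],["scene"],["top","scene"]):
    W={}
    for c in use:
        w=np.zeros((384,512)); bb=(245,133,298,202) if c=="top" else(222,165,290,225); w[bb[1]:bb[3],bb[0]:bb[2]]=1
        w[cv2.dilate((hull(c,rest(p0))>0).astype(np.uint8),np.ones((3,3)))>0]=0
        if c=="scene": w[:199,:]*=0; 
        W[c]=w
    p,f=fit({c:M[c] for c in use},box(150,100,10),p0,W); print("stand",use,p.round(3),round(f,1))
    if use==["top"]: pt=p
# slab brown, using blue-vs-red ratio softness
im=I["top"].astype(float); d=im[...,2]-im[...,0]
b=np.zeros((384,512)); b[170:228,325:366]=np.clip((d[170:228,325:366]+5)/40,0,1)
b[:,:][(im[...,2]>150)]=0
w=np.ones((384,512)); w[cv2.dilate((hull("top",np.array([[518,-425,5]])+cyl(13,10))>0).astype(np.uint8),np.ones((3,3)))>0]=0
w[im[...,2]>150]=w[im[...,2]>150]
print("slab d",np.percentile(d[170:228,325:366],[5,50,90]),fit({"top":b},box(140,56,10),[486,-413,-.25],{"top":w}))
# cap
for c,bb in(("top",(244,208,260,225)),("scene",(276,214,294,232))):
    m=soft(c,bb,40,170 if c=="top" else 205); dsk=np.median(I[c].max(2)[bb[1]:bb[3],bb[0]:bb[2]])
    # fill the disc
    h=(m>.5).astype(np.uint8); cs,_=cv2.findContours(h,cv2.RETR_EXTERNAL,cv2.CHAIN_APPROX_NONE)
    k=max(cs,key=cv2.contourArea); f=np.zeros_like(h); cv2.drawContours(f,[k],-1,1,-1); m=np.where(cv2.erode(f,np.ones((2,2)))>0,1,m)
    print("cap",c,dsk,m.sum(),fit({c:m},cyl(18,30),[430,-101,0]))
A=cv2.resize(I["top"][135:200,240:300],None,fx=8,fy=8,interpolation=cv2.INTER_CUBIC)
B=cv2.resize(I["scene"][160:225,220:290],None,fx=8,fy=8,interpolation=cv2.INTER_CUBIC)
np.save("stand.npy",pt)
for img,c,o in((A,"top",(240,135)),(B,"scene",(220,160))):
    for q in(cv2.convexHull(proj(c,place(box(150,100,10)[1::2],*pt)).astype(np.float32)).reshape(-1,2),):
        cv2.polylines(img,[np.int32((q+.5-o)*8)],True,(0,0,255),1)
H=np.zeros((520,480+560,3),np.uint8); H[:,:480]=A; H[:,480:]=B
cv2.imwrite("pics/st.png",cv2.resize(H,(800,400)))
E
```

```text
stand ['top'] [ 590.74  -160.264    2.977] 118.6
stand ['scene'] [ 598.458 -170.139    2.958] 117.0
stand ['top', 'scene'] [ 591.3   -161.241    2.983] 317.0
slab d [-11. -10.  42.] (array([ 4.87366370e+02, -4.13901703e+02, -3.56253727e-01]), np.float64(129.15490196078431))
cap top 160.0 51.184615384615384 (array([ 4.26977243e+02, -1.00104819e+02,  9.55728701e-02]), np.float64(83.61387631975867))
cap scene 194.0 110.46060606060605 (array([ 4.30440481e+02, -1.03634712e+02,  5.20520684e-02]), np.float64(57.7939393939394))
```

View pics/st.png

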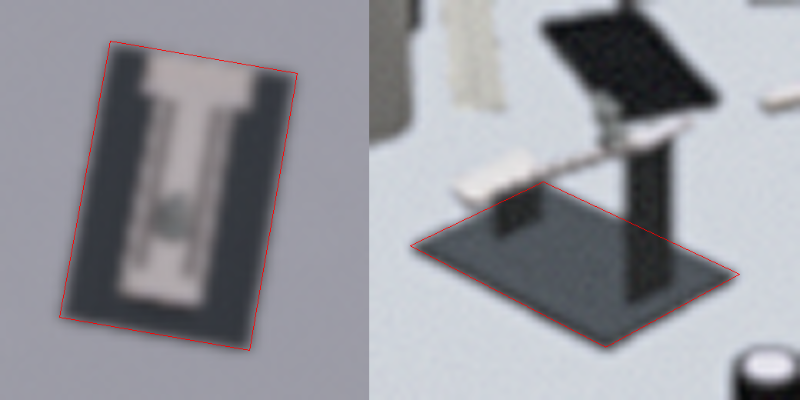

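```bash
cat >> h.py <<'E'
ST=np.array([591.2,-161.0,2.98])
def go(target,yaw,ref=None):
    """remaining total shift in tool axes (mm) if shift is made before the twist, and after it; twist deg"""
    o=bot.get_obs(); p=np.array(o["tool_pos"]); w=o["tcp_rot"][2]
    d=np.array(target,float)-p
    f=lambda w:np.array([np.cos(w)*d[0]+np.sin(w)*d[1],np.sin(w)*d[0]-np.cos(w)*d[1],-d[2]])
    tw=-np.degrees((yaw-w+np.pi)%(2*np.pi)-np.pi)
    print("t",round(o["time"],2),"pos",p.round(1),"rot",np.round(o["tcp_rot"],3),"dp now",f(w).round(1),"dp after",f(yaw).round(1),"twist",round(tw,1),"F",np.round(o["contact_force"],1),"w",round(o["grip_width"],1))
E
python3 - <<'E'
from h import *
from scipy.optimize import least_squares
R=cradle(ST)
def org(ox,oy=0): return place(np.array([[ox,oy,99.]]),*ST)[0]
obs=[("scene",17.5,(257.5,175.3))]
for ox in(36,39,42):
    o=org(ox); print(ox,o.round(1),{c:[proj(c,(o+R@[0,0,z])).round(1).tolist()[0] for z in(17.5,-10)] for c in P})
    print("  ledge foot/rest top",[proj("top",o+R@[x,0,-10.]).round(1).tolist()[0] for x in(-106,44)])
I={c:cv2.imread(f"pics/{c}0.png") for c in P}
A=cv2.resize(I["top"][140:195,250:290],None,fx=10,fy=10,interpolation=cv2.INTER_CUBIC)
B=cv2.resize(I["scene"][165:205,235:275],None,fx=10,fy=10,interpolation=cv2.INTER_CUBIC)
o=org(39)
for img,c,of in((A,"top",(250,140)),(B,"scene",(235,165))):
    for X in([0,0,17.5],[0,0,-10],[44,19,-10],[44,-19,-10],[-106,27,-10],[-106,-27,-10]):
        q=(proj(c,o+R@np.array(X,float))[0]+.5-of)*10; cv2.drawMarker(img,tuple(int(v) for v in q),(0,0,255),cv2.MARKER_CROSS,12,1)
H=np.zeros((550,800,3),np.uint8); H[:,:400]=A; H[:400,400:]=B; cv2.imwrite("pics/st2.png",H)
go([487,-413.7,150],-.355)
E
```

```text
36 [ 555.7 -155.2   99. ] {'scene': [[257.8, 176.0], [261.3, 184.0]], 'top': [[268.2, 167.6], [267.2, 173.8]]}
  ledge foot/rest top [[271.6, 149.7], [265.3, 184.6]]
39 [ 552.7 -154.7   99. ] {'scene': [[258.5, 176.3], [261.9, 184.4]], 'top': [[268.0, 168.6], [267.1, 174.8]]}
  ledge foot/rest top [[271.5, 150.6], [265.1, 185.6]]
42 [ 549.7 -154.2   99. ] {'scene': [[259.2, 176.6], [262.6, 184.7]], 'top': [[267.9, 169.6], [266.9, 175.7]]}
  ledge foot/rest top [[271.3, 151.5], [264.9, 186.6]]
t 1.05 pos [ 134.4 -507.5  226.7] rot [3.141 0.    0.259] dp now [364.9  -0.5  76.7] dp after [ 298.  -210.6   76.7] twist 35.2 F [-0.5 -1.3  0.6] w 91.8
```

View pics/st2.png

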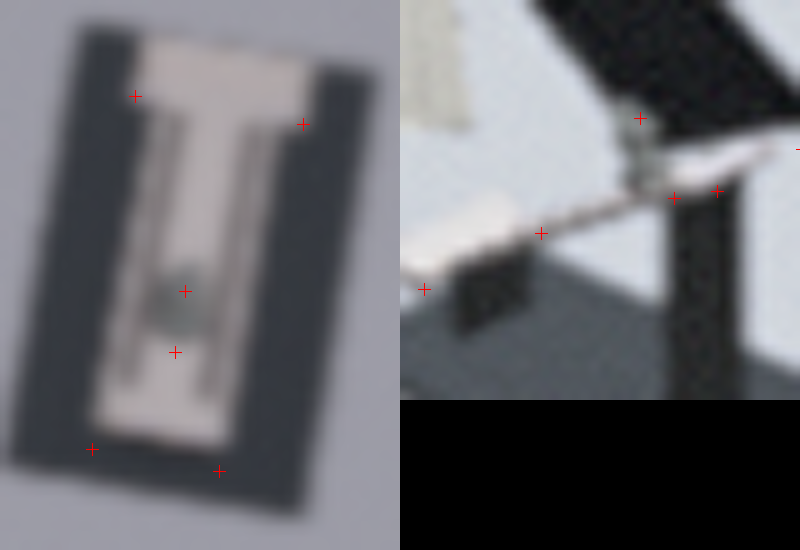

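Request:
{"method": "jog_arm", "body": {"dp": [[0.0521, 0, 0.011], [0.0521, 0, 0.011], [0.0521, 0, 0.011], [0.0521, 0, 0.011], [0.0521, 0, 0.011], [0.0521, 0, 0.011], [0.0521, 0, 0.011], [0, 0, 0.02], [0, 0, 0.02], [0, 0, 0.02]], "twist": [0, 0, 0, 0, 0, 0, 5, 10.1, 10.1, 10], "jaw": 0.0918}}

```text
time: 2.3
tool_pos: [487.1, -414.0, 88.9]
tcp_rot: [3.142, 0.0, -0.361]
contact_force: [-0.3, 0.3, -0.0]
grip_width: 91.7
finger_force: 0.0
```

```bash
python3 - <<'E'
from h import *
go([487,-413.7,2.5],-.355)
E
```

```text
t 2.3 pos [ 487.1 -414.    88.9] rot [ 3.142  0.    -0.361] dp now [-0.2 -0.2 86.4] dp after [-0.2 -0.2 86.4] twist -0.3 F [-0.3  0.3 -0. ] w 91.7
```

Request:
{"method": "jog_arm", "body": {"dp": [[0, 0, 0.04], [0, 0, 0.035], [0, 0, 0.011], [0, 0, 0]], "twist": [0, 0, 0, 0]}}

```text
time: 2.8
tool_pos: [486.9, -414.3, 3.6]
tcp_rot: [-3.141, 0.0, -0.356]
contact_force: [-0.8, 0.2, 0.8]
grip_width: 91.9
finger_force: 0.0
```

Request:
{"method": "jog_arm", "body": {"dp": [[0, 0, 0], [0, 0, 0], [0, 0, 0], [0, 0, 0], [0, 0, 0], [0, 0, 0]], "twist": [0, 0, 0, 0, 0, 0], "jaw": 0.04}}

```text
time: 3.55
tool_pos: [487.1, -414.3, 4.1]
tcp_rot: [3.141, -0.0, -0.356]
contact_force: [-1.1, 0.3, 2.9]
grip_width: 55.7
finger_force: 30.0
```

Request:
{"method": "jog_arm", "body": {"dp": [[0, 0, -0.03], [0, 0, -0.05], [0, 0, -0.05], [0, 0, -0.05], [0, 0, 0], [0, 0, 0], [0, 0, 0], [0, 0, 0], [0, 0, 0], [0, 0, 0]], "twist": [0, 0, -10.6, -10.6, -10.6, -10.6, -10.6, -10.6, -10.6, -10.6]}}

```text
time: 4.8
tool_pos: [486.7, -414.0, 182.9]
tcp_rot: [-3.14, -0.0, 1.131]
contact_force: [0.1, 0.4, -0.7]
grip_width: 55.5
finger_force: 30.0
```

Request:
{"method": "jog_arm", "body": {"dp": [[0, 0, 0], [0, 0, 0], [0, 0, 0], [0, 0, 0], [0, 0, 0], [0, 0, 0], [0, 0, 0], [0, 0, 0], [0, 0, 0], [0, 0, 0]], "twist": [-10.6, -10.6, -10.6, -10.6, -10.6, -10.6, -10.6, -10.6, -10.6, -10.6]}}

```text
time: 6.05
tool_pos: [486.7, -413.9, 182.9]
tcp_rot: [3.141, -0.001, 2.981]
contact_force: [-0.1, 0.1, -1.8]
grip_width: 55.2
finger_force: 30.0
```

```bash
python3 - <<'E'
from h import *
go([629,-167.2,150],2.98)
E
```

```text
t 6.05 pos [ 486.7 -413.9  182.9] rot [ 3.141e+00 -1.000e-03  2.981e+00] dp now [-100.9  266.4   32.9] dp after [-100.8  266.4   32.9] twist 0.0 F [-0.1  0.1 -1.8] w 55.2
```

Move over the stand: 5 rows, then a look.

Request:
{"method": "jog_arm", "body": {"dp": [[-0.0202, 0.0533, 0], [-0.0202, 0.0533, 0], [-0.0202, 0.0533, 0], [-0.0202, 0.0533, 0], [-0.0202, 0.0533, 0], [0, 0, 0.033], [0, 0, 0]], "twist": [0, 0, 0, 0, 0, 0, 0]}}

```text
time: 6.92
tool_pos: [629.1, -166.8, 147.4]
tcp_rot: [3.14, -0.007, 2.976]
contact_force: [-0.4, 0.1, -1.4]
grip_width: 55.6
finger_force: 30.0
```

```bash
python3 - <<'E'
from h import *
go([629,-167.2,118],2.98)
T=bot.capture("top")[130:205,235:310];S=bot.capture("scene")[140:215,215:290]
H=np.hstack([cv2.resize(v,(400,400),interpolation=cv2.INTER_CUBIC) for v in(T,S)]); cv2.imwrite("pics/a.png",H)
E
```

```text
t 6.92 pos [ 629.1 -166.8  147.4] rot [ 3.14  -0.007  2.976] dp now [-0.  -0.4 29.4] dp after [ 0.  -0.4 29.4] twist -0.2 F [-0.4  0.1 -1.4] w 55.6
```

View pics/a.png

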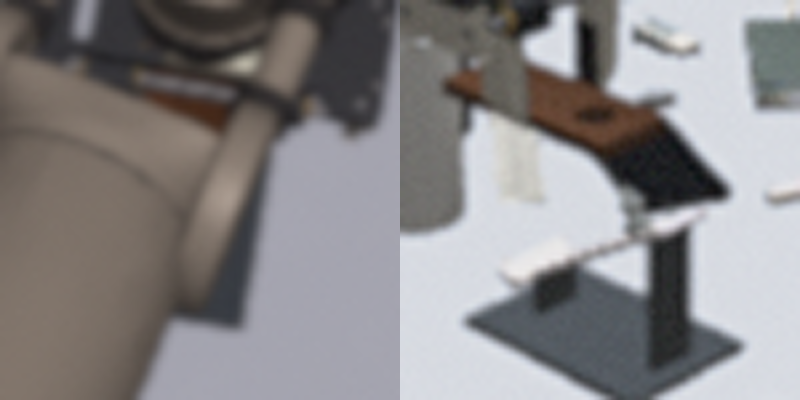

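Request:
{"method": "jog_arm", "body": {"dp": [[0, 0, 0.013], [0, 0, 0.01], [0, 0, 0.003], [0, 0, 0.003], [0, 0, 0]], "twist": [0, 0, 0, 0, 0]}}

```text
time: 7.65
tool_pos: [630.8, -168.2, 121.7]
tcp_rot: [-3.142, -0.0, 2.975]
contact_force: [-0.3, -0.3, -2.2]
grip_width: 55.5
finger_force: 30.0
```

Request:
{"method": "jog_arm", "body": {"dp": [[0, 0, 0.003], [0, 0, 0.003], [0, 0, 0.002]], "twist": [0, 0, 0]}}

```text
time: 8.02
tool_pos: [631.3, -168.3, 114.2]
tcp_rot: [-3.141, 0.001, 2.975]
contact_force: [1.0, 1.2, 2.4]
grip_width: 55.4
finger_force: 30.0
```

Request:
{"method": "jog_arm", "body": {"dp": [[0, 0, 0.004], [0, 0, 0.004], [0, 0, 0.004]], "twist": [0, 0, 0]}}

```text
time: 8.4
tool_pos: [630.8, -168.2, 101.4]
tcp_rot: [-3.141, -0.0, 2.975]
contact_force: [0.3, -0.5, 2.7]
grip_width: 55.4
finger_force: 30.0
```

Request:
{"method": "jog_arm", "body": {"dp": [[0, 0, 0.004], [0, 0, 0.004], [0, 0, 0.004], [0, 0, 0]], "twist": [0, 0, 0, 0]}}

```text
time: 8.9
tool_pos: [630.9, -168.2, 89.3]
tcp_rot: [3.142, -0.0, 2.974]
contact_force: [0.5, 1.1, 1.0]
grip_width: 55.3
finger_force: 30.0
```

```bash
python3 - <<'E'
from h import *
go([629,-167.2,83],2.98)
S=bot.capture("scene")[140:215,215:290]
cv2.imwrite("pics/b.png",cv2.resize(S,(500,500),interpolation=cv2.INTER_CUBIC))
E
```

```text
t 8.9 pos [ 630.9 -168.2   89.3] rot [ 3.142 -0.     2.974] dp now [2.  0.7 6.3] dp after [2.  0.7 6.3] twist -0.3 F [0.5 1.1 1. ] w 55.3
```

View pics/b.png

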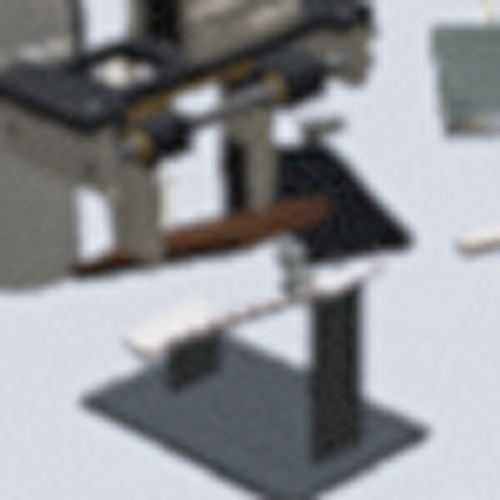

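Request:
{"method": "jog_arm", "body": {"dp": [[0, 0, 0.004], [0, 0, 0.004], [0, 0, 0.001], [0, 0, 0]], "twist": [0, 0, 0, 0]}}

```text
time: 9.45
tool_pos: [630.9, -168.2, 80.6]
tcp_rot: [-3.142, 0.0, 2.975]
contact_force: [0.9, 0.4, 0.9]
grip_width: 55.4
finger_force: 30.0
```

```bash
python3 - <<'E'
from h import *
go([629,-167.2,83],2.98)
# measure slab tilt in the scene picture by brown mask principal line vs projected model at several tilts
I=bot.capture("scene"); d=I[...,2].astype(int)-I[...,0]
m=np.zeros((384,512)); m[150:190,222:272]=(d[150:190,222:272]>30)
p=np.array(bot.get_obs()["tool_pos"]); w=2.975; e=np.array([np.cos(w),np.sin(w),0]); n=np.array([-e[1],e[0],0])
ys,xs=np.nonzero(m); pts=np.c_[xs,ys]
for t in range(20,44,3):
    a=np.radians(t); ux=e*np.cos(a)+[0,0,np.sin(a)]; uz=np.cross(ux,n)
    piv=p+[0,0,3]
    X=np.array([piv+ux*s+n*y+uz*h for s in(-70,70) for y in(-28,28) for h in(-7,3)])
    h=hull("scene",X)>.5
    print(t,"inside",round(h[m>0].mean(),3),"area",h.sum(),int(m.sum()))
S=I[140:215,215:290]; cv2.imwrite("pics/c.png",cv2.resize(S,(500,500),interpolation=cv2.INTER_CUBIC))
E
```

```text
t 9.45 pos [ 630.9 -168.2   80.6] rot [-3.142  0.     2.975] dp now [ 2.   0.7 -2.4] dp after [ 2.   0.7 -2.4] twist -0.3 F [0.9 0.4 0.9] w 55.4
20 inside 0.262 area 286 42
23 inside 0.31 area 255 42
26 inside 0.429 area 223 42
29 inside 0.595 area 189 42
32 inside 0.738 area 160 42
35 inside 0.714 area 137 42
38 inside 0.595 area 167 42
41 inside 0.452 area 197 42
```

View pics/c.png

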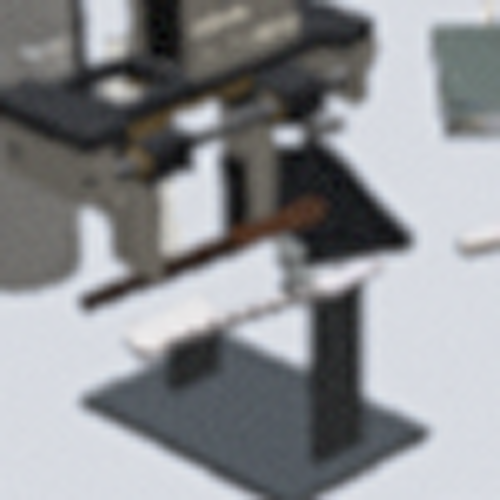

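```bash
cat >> h.py <<'E'
ORG=place(np.array([[28,0,99.]]),*ST)[0]; RC=cradle(ST)
def C(x,y,z): return ORG+RC@np.array([x,y,z],float)
def inC(p): return RC.T@(np.array(p)-ORG)
E
python3 - <<'E'
from h import *
print(ORG, RC.round(3).tolist())
print("now in cradle",inC(bot.get_obs()["tool_pos"]).round(1))
for z in(45,1.5):
    go(C(-34.5,0,-3+z)-[0,0,3],2.98)
E
```

```text
[ 563.5647758  -156.49507118   99.        ] [[-0.837, -0.161, 0.523], [0.136, -0.987, -0.085], [0.53, 0.0, 0.848]]
now in cradle [-67.7   0.7  20.7]
t 9.5 pos [ 630.9 -168.2   80.7] rot [-3.142  0.     2.975] dp now [ 16.9   0.6 -32.6] dp after [ 16.9   0.7 -32.6] twist -0.3 F [ 0.5 -0.1  0.5] w 55.3
t 9.5 pos [ 630.9 -168.2   80.7] rot [-3.142  0.     2.975] dp now [39.9  0.5  4.3] dp after [39.9  0.7  4.3] twist -0.3 F [ 0.5 -0.1  0.5] w 55.3
```

Request:
{"method": "jog_arm", "body": {"dp": [[0, 0.0005, -0.033], [0.009, 0, 0], [0.008, 0, 0], [0, 0, 0]], "twist": [0, -0.3, 0, 0]}}

```text
time: 10.0
tool_pos: [612.6, -164.5, 112.4]
tcp_rot: [3.141, -0.003, 2.98]
contact_force: [0.1, 0.3, -2.2]
grip_width: 55.2
finger_force: 30.0
```

Request:
{"method": "jog_arm", "body": {"dp": [[0.0064, 0, 0.0102], [0.0053, 0, 0.0085], [0.0026, 0, 0.0043], [0, 0, 0]], "twist": [0, 0, 0, 0]}}

```text
time: 10.5
tool_pos: [599.7, -162.5, 90.1]
tcp_rot: [3.141, -0.001, 2.98]
contact_force: [-0.1, -0.4, -1.4]
grip_width: 55.2
finger_force: 30.0
```

```bash
python3 - <<'E'
from h import *
go(C(-34.5,0,-3+1.5)-[0,0,3],2.98)
print(inC(np.array(bot.get_obs()["tool_pos"])+[0,0,3]).round(1))
I=bot.capture("scene")
S=I[140:215,215:290]; cv2.imwrite("pics/d.png",cv2.resize(S,(500,500),interpolation=cv2.INTER_CUBIC))
E
```

```text
t 10.5 pos [ 599.7 -162.5   90.1] rot [ 3.141e+00 -1.000e-03  2.980e+00] dp now [ 8.1  0.1 13.7] dp after [ 8.1  0.1 13.7] twist -0.0 F [-0.1 -0.4 -1.4] w 55.2
[-34.2   0.1  14.4]
```

View pics/d.png

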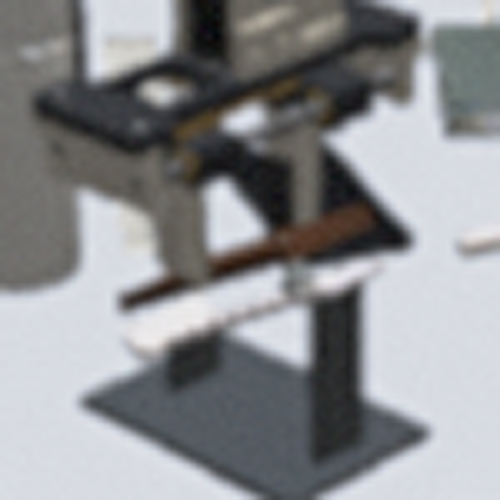

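Request:
{"method": "jog_arm", "body": {"dp": [[0.0025, 0, 0.0042], [0.0026, 0, 0.0043], [0, 0, 0]], "twist": [0, 0, 0]}}

```text
time: 10.92
tool_pos: [594.5, -161.6, 81.7]
tcp_rot: [3.141, -0.001, 2.98]
contact_force: [0.1, -0.1, -1.7]
grip_width: 55.3
finger_force: 30.0
```

Request:
{"method": "jog_arm", "body": {"dp": [[0.0016, 0, 0.0028], [0.0008, 0, 0.0014], [0, 0, 0]], "twist": [0, 0, 0]}}

```text
time: 11.3
tool_pos: [592.5, -161.4, 77.9]
tcp_rot: [-3.142, -0.0, 2.98]
contact_force: [0.2, -0.1, -1.7]
grip_width: 55.0
finger_force: 30.0
```

Request:
{"method": "jog_arm", "body": {"dp": [[0.0008, 0, 0.0013], [0.0005, 0, 0.0008], [0, 0, 0]], "twist": [0, 0, 0]}}

```text
time: 11.68
tool_pos: [591.5, -161.2, 76.0]
tcp_rot: [-3.141, 0.0, 2.98]
contact_force: [0.6, -0.1, -1.0]
grip_width: 55.7
finger_force: 30.0
```

Request:
{"method": "jog_arm", "body": {"dp": [[0.0005, 0, 0.0008], [0.0005, 0, 0.0008], [0, 0, 0]], "twist": [0, 0, 0]}}

```text
time: 12.05
tool_pos: [591.0, -161.2, 74.9]
tcp_rot: [-3.141, 0.002, 2.98]
contact_force: [1.4, 1.3, 3.1]
grip_width: 55.1
finger_force: 30.0
```

Request:
{"method": "jog_arm", "body": {"dp": [[0, 0, 0], [0, 0, 0], [0, 0, 0], [0, 0, 0]], "twist": [0, 0, 0, 0], "jaw": 0.0918}}

```text
time: 12.55
tool_pos: [590.2, -161.0, 74.2]
tcp_rot: [-3.142, -0.0, 2.98]
contact_force: [0.6, -0.4, 0.1]
grip_width: 89.9
finger_force: 0.0
```

Request:
{"method": "jog_arm", "body": {"dp": [[0, 0, -0.03], [0, 0, -0.05], [0, 0, -0.05], [0, 0, 0]], "twist": [0, 0, 0, 0]}}

```text
time: 13.05
tool_pos: [592.4, -161.8, 209.1]
tcp_rot: [-3.139, 0.009, 2.98]
contact_force: [-0.3, -0.4, -0.2]
grip_width: 91.8
finger_force: 0.0
```

```bash
python3 - <<'E'
from h import *
go([428.5,-101.5,150],2.98)
I=bot.capture("scene")
S=I[140:215,215:290]; cv2.imwrite("pics/e.png",cv2.resize(S,(500,500),interpolation=cv2.INTER_CUBIC))
E
```

```text
t 13.05 pos [ 592.4 -161.8  209.1] rot [-3.139  0.009  2.98 ] dp now [171.5  33.2  59.1] dp after [171.5  33.2  59.1] twist -0.0 F [-0.3 -0.4 -0.2] w 91.8
```

View pics/e.png

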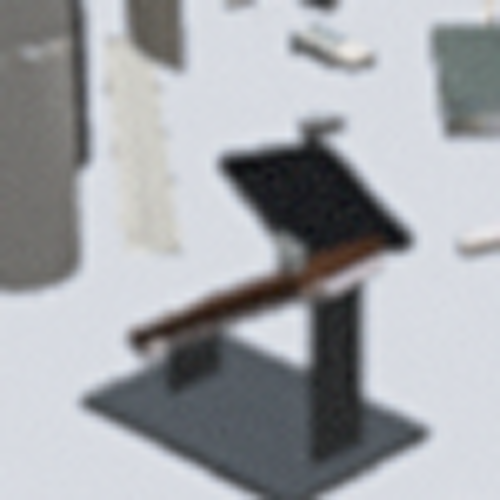

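Request:
{"method": "jog_arm", "body": {"dp": [[0.043, 0.0083, 0], [0.043, 0.0083, 0], [0.043, 0.0083, 0.02], [0.0425, 0.0083, 0.039], [0, 0, 0], [0, 0, 0], [0, 0, 0], [0, 0, 0], [0, 0, 0], [0, 0, 0]], "twist": [0, 10, 10, 10, 10, 10, 10, 10, 10, 10]}}

```text
time: 14.35
tool_pos: [436.2, -80.4, 143.9]
tcp_rot: [-3.139, -0.001, 1.403]
contact_force: [-0.7, 0.4, 0.4]
grip_width: 92.0
finger_force: 0.0
```

```bash
python3 - <<'E'
from h import *
go([428.5,-101.5,12],1.41)
I={c:bot.capture(c) for c in P}
d=I["scene"][...,2].astype(int)-I["scene"][...,0]
m=np.zeros((384,512)); m[165:200,230:280]=np.clip((d[165:200,230:280]-5)/40.,0,1)
best=[]
for x in np.arange(-44,-24,1.):
  for z in(-10,-7,-4):
    for t in(-.06,-.03,0,.03,.06):
      X=np.array([C(x+s*np.cos(t)-h*np.sin(t),y,z+s*np.sin(t)+h*np.cos(t)) for s in(-70,70) for y in(-28,28) for h in(0,10)])
      best.append((np.abs(m-hull("scene",X))[165:200,230:280].sum().round(1),x,z,t))
print(sorted(best)[:6])
X=lambda c:[proj(c,C(*q))[0] for q in((-106,28,0),(-106,-28,0),(34,-28,0),(34,28,0),(0,0,17.5),(-110.4,27,1),(-110.4,-27,1))]
out=[]
for c,of,sz in(("top",(240,135),60),("scene",(225,155),60)):
    v=cv2.resize(I[c][of[1]:of[1]+sz,of[0]:of[0]+sz],(400,400),interpolation=cv2.INTER_CUBIC)
    for q in X(c): cv2.drawMarker(v,tuple(int(k) for k in (q+.5-of)*400/sz),(0,255,0),cv2.MARKER_CROSS,8,1)
    out.append(v)
cv2.imwrite("pics/f.png",np.hstack(out))
E
```

```text
t 14.35 pos [436.2 -80.4 143.9] rot [-3.139e+00 -1.000e-03  1.403e+00] dp now [-22.1  -4.1 131.9] dp after [-22.1  -4.2 131.9] twist -0.4 F [-0.7  0.4  0.4] w 92.0
[(np.float64(113.1), np.float64(-32.0), -10, 0.06), (np.float64(113.2), np.float64(-36.0), -10, 0.06), (np.float64(113.3), np.float64(-35.0), -10, 0.06), (np.float64(113.8), np.float64(-41.0), -10, 0.06), (np.float64(114.1), np.float64(-39.0), -10, 0.06), (np.float64(114.1), np.float64(-38.0), -10, 0.06)]
```

View pics/f.png

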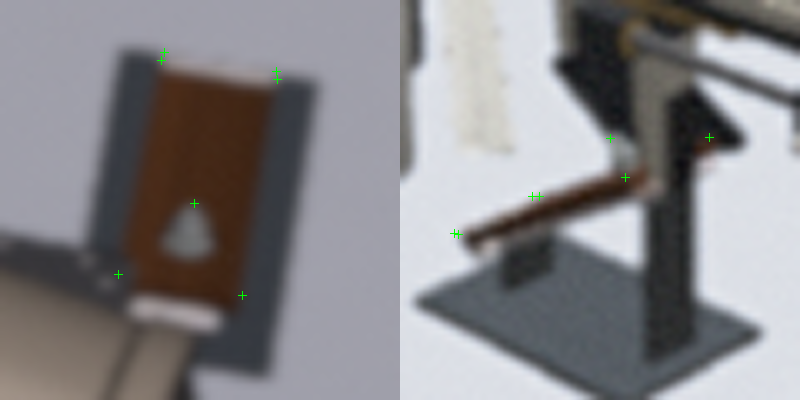

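```bash
python3 - <<'E'
from h import *
I=bot.capture("top").astype(float); I0=cv2.imread("pics/top0.png").astype(float); S=bot.capture("scene").astype(float)
br=lambda im: im[...,2]-im[...,0]
def prof(im,c,y,z,xs): 
    q=np.array([proj(c,C(x,y,z))[0] for x in xs],np.float32)
    return cv2.remap(im.astype(np.float32),q[:,0].reshape(1,-1),q[:,1].reshape(1,-1),cv2.INTER_LINEAR)[0]
xs=np.arange(-124,64,3)
print("x   ",xs.tolist())
for y in(20,10,0): print("brown y",y,prof(br(I),"top",y,0,xs).round().astype(int).tolist())
print("max now y20",prof(I.max(2),"top",20,0,xs).round().astype(int).tolist())
print("max now y0",prof(I.max(2),"top",0,0,xs).round().astype(int).tolist())
print("max init y0,z-10",prof(I0.max(2),"top",0,-10,xs).round().astype(int).tolist())
print("max init y22,z-10",prof(I0.max(2),"top",22,-10,xs).round().astype(int).tolist())
# slab fit in top
b=np.clip((br(I)+5)/50,0,1); bb=np.zeros_like(b); bb[138:186,254:284]=1
from scipy.optimize import minimize
W=bb*(cv2.dilate((hull("top",np.array([C(*(20*np.cos(t),16*np.sin(t),z)) for t in np.arange(0,6.3,.3) for z in(0,10)]))>0).astype(np.uint8),np.ones((3,3)))==0)
arm=(hull("top",np.array([C(*q) for q in((0,-60,0),(60,-60,0),(60,-10,0),(0,-30,0))]))>0); W=W*(~arm)
def H(p,t):
    x,y,w=p
    return hull("top",np.array([C(x+s*np.cos(t)*np.cos(w)-n*np.sin(w)-h*np.sin(t),y+s*np.sin(w)+n*np.cos(w),-10+(s+70)*np.sin(t)+h*np.cos(t)) for s in(-70,70) for n in(-28,28) for h in(0,10)]))
for t in(-.1,-.05,0,.05,.1):
    r=minimize(lambda p:(np.abs(b-H(p,t))*W).sum(),[-34,0,0],method="Nelder-Mead",options=dict(initial_simplex=[[-36,0,0],[-28,0,0],[-36,4,0],[-36,0,.05]],xatol=.02,fatol=.02))
    print("tilt",t,r.x.round(3),round(r.fun,2))
E
```

```text
x    [-124, -121, -118, -115, -112, -109, -106, -103, -100, -97, -94, -91, -88, -85, -82, -79, -76, -73, -70, -67, -64, -61, -58, -55, -52, -49, -46, -43, -40, -37, -34, -31, -28, -25, -22, -19, -16, -13, -10, -7, -4, -1, 2, 5, 8, 11, 14, 17, 20, 23, 26, 29, 32, 35, 38, 41, 44, 47, 50, 53, 56, 59, 62]
brown y 20 [-10, -11, -10, -8, -3, 1, 6, 11, 17, 25, 32, 37, 41, 41, 40, 40, 40, 40, 40, 41, 41, 40, 40, 40, 41, 41, 41, 41, 42, 42, 41, 42, 41, 40, 41, 40, 40, 41, 41, 41, 40, 40, 39, 40, 40, 40, 41, 41, 41, 41, 40, 40, 40, 38, 34, 27, 15, 6, 0, -3, -5, -6, -8]
brown y 10 [-10, -10, -10, -8, -5, 0, 5, 11, 16, 24, 33, 41, 43, 44, 44, 44, 44, 44, 44, 45, 45, 45, 44, 44, 44, 43, 44, 44, 44, 44, 44, 45, 44, 45, 44, 44, 42, 40, 36, 30, 24, 19, 14, 11, 10, 14, 22, 31, 38, 42, 42, 43, 42, 39, 34, 24, 15, 9, 6, 3, 2, 3, 5]
brown y 0 [-10, -10, -9, -7, -3, 1, 7, 13, 19, 28, 37, 43, 44, 45, 45, 45, 45, 45, 45, 45, 45, 46, 45, 45, 45, 45, 45, 45, 44, 45, 45, 46, 46, 45, 42, 32, 21, 10, 4, 0, -2, -3, -2, -2, -2, -1, 5, 15, 29, 39, 44, 45, 44, 42, 36, 25, 14, 8, 5, 4, 7, 10, 14]
max now y20 [170, 1
[... 725 characters left out ...]
 159, 145, 133, 125, 119, 117, 113, 110, 110, 112, 115, 124, 144, 160, 172, 177, 177, 177, 177, 177, 177, 176, 173, 164, 138, 102, 71, 58, 58, 61]
max init y22,z-10 [156, 154, 158, 163, 166, 167, 166, 166, 166, 162, 156, 138, 120, 100, 90, 85, 85, 83, 83, 83, 83, 84, 84, 85, 85, 84, 83, 82, 83, 83, 84, 85, 85, 85, 84, 83, 83, 84, 84, 85, 84, 85, 85, 83, 83, 83, 83, 85, 85, 85, 84, 84, 83, 84, 85, 86, 84, 79, 71, 66, 63, 64, 64]
tilt -0.1 [-3.3456e+01 -1.5840e+00 -2.0000e-02] 112.65
tilt -0.05 [-3.5006e+01 -1.2990e+00 -1.7000e-02] 102.79
tilt 0 [-3.2878e+01 -1.3160e+00 -1.4000e-02] 91.74
tilt 0.05 [-3.0087e+01 -1.2270e+00 -1.2000e-02] 84.95
tilt 0.1 [-2.6567e+01 -1.1820e+00 -1.6000e-02] 86.31
```

Request:
{"method": "jog_arm", "body": {"dp": [[0, 0, -0.03], [0, 0, 0], [0, 0, 0], [0, 0, 0], [0, 0, 0], [0, 0, 0], [0, 0, 0], [0, 0, 0], [0, 0, 0], [0, 0, 0]], "twist": [-10, -10, -10, -10, -10, -10, -10, -10, -10, 0], "jaw": 0.046}}

```text
time: 15.8
tool_pos: [437.0, -80.7, 174.9]
tcp_rot: [3.142, -0.001, 2.981]
contact_force: [0.2, -0.5, -0.3]
grip_width: 46.0
finger_force: 0.0
```

```bash
python3 - <<'E'
from h import *
go([501.4,-146.4,97],2.98)
E
```

```text
t 15.8 pos [437.  -80.7 174.9] rot [ 3.142e+00 -1.000e-03  2.981e+00] dp now [-74.1 -54.6  77.9] dp after [-74.1 -54.5  77.9] twist 0.0 F [ 0.2 -0.5 -0.3] w 46.0
```

Request:
{"method": "jog_arm", "body": {"dp": [[-0.037, -0.0273, 0], [-0.037, -0.0273, 0], [0, 0, 0.04], [0, 0, 0.038], [0, 0, 0], [-0.005, 0, 0], [-0.003, 0, 0], [0, 0, 0]], "twist": [0, 0, 0, 0, 0, 0, 0, 0]}}

```text
time: 16.8
tool_pos: [510.3, -148.1, 98.5]
tcp_rot: [-3.141, 0.002, 2.98]
contact_force: [1.1, 0.0, -0.0]
grip_width: 45.9
finger_force: 0.0
```

Request:
{"method": "jog_arm", "body": {"dp": [[-0.002, 0, 0], [-0.002, 0, 0]], "twist": [0, 0]}}

```text
time: 17.05
tool_pos: [513.5, -148.5, 97.6]
tcp_rot: [-3.141, 0.0, 2.98]
contact_force: [-0.2, 0.5, -0.6]
grip_width: 46.4
finger_force: 0.0
```

```bash
python3 - <<'E'
from h import *
go([501.4,-146.4,97],2.98)
p=np.array(bot.get_obs()["tool_pos"])-ORG; print("back of ORG",p[:2]@[-.987,.161])
E
```

```text
t 17.05 pos [ 513.5 -148.5   97.6] rot [-3.141  0.     2.98 ] dp now [12.3  0.2  0.6] dp after [12.3  0.2  0.6] twist -0.0 F [-0.2  0.5 -0.6] w 46.4
back of ORG 50.647875449978656
```

Request:
{"method": "jog_arm", "body": {"dp": [[-0.0014, 0, 0.0003], [-0.0014, 0, 0.0003], [0, 0, 0]], "twist": [0, 0, 0]}}

```text
time: 17.42
tool_pos: [516.2, -149.0, 96.6]
tcp_rot: [-3.142, -0.0, 2.98]
contact_force: [0.6, 0.6, -0.5]
grip_width: 45.9
finger_force: 0.0
```

Request:
{"method": "jog_arm", "body": {"dp": [[-0.0014, 0, 0.0005], [-0.0014, 0, 0.0005], [0, 0, 0]], "twist": [0, 0, 0]}}

```text
time: 17.8
tool_pos: [518.5, -149.3, 95.6]
tcp_rot: [3.142, -0.001, 2.98]
contact_force: [-2.9, 0.7, 1.6]
grip_width: 45.9
finger_force: 1.4
```

Request:
{"method": "jog_arm", "body": {"dp": [[-0.0014, 0, 0.0005], [-0.0014, 0, 0.0005], [0, 0, 0]], "twist": [0, 0, 0]}}

```text
time: 18.18
tool_pos: [519.3, -149.3, 94.7]
tcp_rot: [3.141, -0.005, 2.98]
contact_force: [-11.2, 0.7, 8.6]
grip_width: 46.0
finger_force: 5.6
```

Request:
{"method": "jog_arm", "body": {"dp": [[0.006, 0, 0], [0.02, 0, 0], [0.0, 0, -0.06], [0.037, 0.028, -0.02], [0.037, 0.02, 0], [0, 0, 0], [0, 0, 0], [0, 0, 0], [0, 0, 0], [0, 0, 0]], "twist": [0, 0, 0, 10, 10, 10, 10, 10, 10, 10], "jaw": 0.046}}

```text
time: 19.42
tool_pos: [436.2, -81.0, 174.8]
tcp_rot: [3.14, 0.001, 1.752]
contact_force: [1.2, -0.6, 0.6]
grip_width: 46.1
finger_force: 0.0
```

```bash
python3 - <<'E'
from h import *
go([428.5,-101.5,12],1.41)
I=bot.capture("top").astype(float); br=I[...,2]-I[...,0]
xs=np.arange(-124,64,3)
def prof(im,y,z):
    q=np.array([proj("top",C(x,y,z))[0] for x in xs],np.float32)
    return cv2.remap(im.astype(np.float32),q[:,0].reshape(1,-1),q[:,1].reshape(1,-1),cv2.INTER_LINEAR)[0].round().astype(int).tolist()
for y in(20,10,0): print(y,prof(br,y,0))
print(prof(I.max(2),0,0))
b=np.clip((br+5)/50,0,1)
# lower/upper edge half crossings
for y in(22,15,10,-10,-15,-22):
    v=np.array(prof(br,y,0)); k=np.where(v>24)[0]; print(y,"edges",xs[k[0]],v[k[0]-1:k[0]+1],xs[k[-1]],v[k[-1]:k[-1]+2])
E
```

```text
t 19.43 pos [436.2 -81.  174.8] rot [3.140e+00 1.000e-03 1.752e+00] dp now [-18.7 -11.2 162.8] dp after [-21.4  -4.3 162.8] twist 19.6 F [ 1.2 -0.6  0.6] w 46.1
20 [-10, -9, -8, -6, -3, 1, 6, 11, 17, 25, 33, 38, 39, 40, 40, 41, 41, 40, 40, 40, 40, 40, 40, 40, 40, 40, 40, 41, 41, 41, 40, 40, 40, 41, 41, 40, 40, 41, 41, 40, 39, 40, 40, 40, 39, 39, 39, 39, 40, 40, 40, 41, 39, 38, 34, 25, 14, 4, -1, -4, -5, -6, -8]
10 [-10, -10, -9, -8, -5, 0, 5, 11, 17, 25, 34, 40, 43, 44, 44, 44, 44, 44, 44, 45, 45, 44, 44, 44, 44, 43, 44, 44, 44, 44, 44, 45, 45, 45, 44, 42, 42, 39, 35, 30, 24, 19, 14, 10, 10, 14, 21, 31, 38, 42, 43, 42, 41, 39, 33, 24, 15, 10, 7, 5, 5, 7, 8]
0 [-10, -10, -9, -7, -4, 1, 6, 12, 19, 28, 36, 42, 43, 44, 45, 45, 45, 44, 45, 45, 45, 44, 45, 45, 45, 46, 47, 47, 45, 45, 46, 46, 46, 45, 43, 33, 21, 10, 4, 0, -2, -3, -3, -2, -3, -1, 5, 15, 29, 40, 45, 45, 44, 42, 37, 28, 19, 14, 12, 13, 14, 16, 17]
[168, 168, 165, 161, 155, 151, 149, 130, 109, 84, 74, 67, 66, 66, 67, 67, 67, 67, 66, 67, 67, 67, 67, 67, 67, 67, 67, 67, 67, 67, 67, 67, 68, 68, 69, 72, 78, 89, 98, 105, 111, 114, 112, 110, 109, 105, 97, 86, 76, 71, 68, 67, 66, 64, 64, 67, 85, 99, 105, 99, 96, 98, 102]
22 edges -94 [24 31] 38 [32 24]
15 edges -97 [17 25] 38 [33 24]
10 edges -97 [17 25] 38 [33 24]
-10 edges -97 [19 28] 41 [27 18]
-15 edges -97 [22 32] 41 [28 16]
-22 edges -97 [20 30] 41 [30 20]
```

Request:
{"method": "jog_arm", "body": {"dp": [[0, 0, 0], [0, 0, 0], [-0.0214, -0.0043, 0.04], [0, 0, 0.06], [0, 0, 0.05], [0, 0, 0.013], [0, 0, 0]], "twist": [10, 9.6, 0, 0, 0, 0, 0], "jaw": 0.07}}

```text
time: 20.35
tool_pos: [428.5, -101.6, 11.9]
tcp_rot: [-3.142, -0.0, 1.417]
contact_force: [0.8, -0.0, 0.2]
grip_width: 70.4
finger_force: 0.0
```

Request:
{"method": "jog_arm", "body": {"dp": [[0, 0, 0], [0, 0, 0], [0, 0, 0], [0, 0, 0], [0, 0, 0], [0, 0, 0]], "twist": [0, 0, 0, 0, 0, 0], "jaw": 0.02}}

```text
time: 21.1
tool_pos: [428.4, -101.6, 12.1]
tcp_rot: [3.141, 0.0, 1.416]
contact_force: [-0.5, 0.6, 5.3]
grip_width: 34.4
finger_force: 30.0
```

Request:
{"method": "jog_arm", "body": {"dp": [[0, 0, 0], [0, 0, 0], [0, 0, 0]], "twist": [0, 0, 0], "jaw": 0.07}}

```text
time: 21.48
tool_pos: [428.0, -101.5, 11.6]
tcp_rot: [-3.141, 0.0, 1.416]
contact_force: [0.6, -0.1, -0.3]
grip_width: 59.7
finger_force: 0.0
```

Request:
{"method": "jog_arm", "body": {"dp": [[0, 0, 0], [0, 0, 0], [0, 0, 0], [0, 0, 0], [0, 0, 0], [0, 0, 0], [0, 0, 0], [0, 0, 0], [0, 0, 0], [0, 0, 0]], "twist": [-9.9, -9.9, -9.9, -9.9, -9.9, -9.9, -9.9, -9.9, -10.4, 0]}}

```text
time: 22.72
tool_pos: [428.1, -101.4, 11.6]
tcp_rot: [-3.142, -0.0, 2.978]
contact_force: [-0.7, -0.1, -0.8]
grip_width: 70.0
finger_force: 0.0
```

Request:
{"method": "jog_arm", "body": {"dp": [[0, 0, 0], [0, 0, 0], [0, 0, 0], [0, 0, 0], [0, 0, 0]], "twist": [0, 0, 0, 0, 0], "jaw": 0.02}}

```text
time: 23.35
tool_pos: [428.1, -101.5, 11.7]
tcp_rot: [-3.142, 0.0, 2.98]
contact_force: [0.2, 0.2, 1.0]
grip_width: 34.3
finger_force: 30.0
```

Request:
{"method": "jog_arm", "body": {"dp": [[0, 0, -0.02], [0, 0, -0.05], [0, 0, -0.05], [0, 0, -0.04], [0, 0, 0]], "twist": [0, 0, 0, 0, 0]}}

```text
time: 23.98
tool_pos: [429.7, -102.1, 174.5]
tcp_rot: [-3.14, 0.006, 2.98]
contact_force: [-0.5, 0.2, -0.3]
grip_width: 34.5
finger_force: 30.0
```

```bash
sed -i 's/\[\[28,0,99.\]\]/[[31.5,0,99.]]/' h.py; python3 - <<'E'
from h import *
# pre-tilt place: cap rim centre over slab at cradle x=-62; when flush, pivot (cap height 21) at z=21
pv=C(-62,0,21); tcp=pv-[0,0,9]; print("flush tcp",tcp)
go(tcp+[0,0,60],2.98); go(tcp,2.98); print(ORG)
E
```

```text
flush tcp [ 622.98769941 -166.18184047   74.95401564]
t 23.98 pos [ 429.7 -102.1  174.5] rot [-3.14   0.006  2.98 ] dp now [-201.1  -32.1   39.5] dp after [-201.   -32.1   39.5] twist -0.0 F [-0.5  0.2 -0.3] w 34.5
t 23.98 pos [ 429.7 -102.1  174.5] rot [-3.14   0.006  2.98 ] dp now [-201.1  -32.1   99.5] dp after [-201.   -32.1   99.5] twist -0.0 F [-0.5  0.2 -0.3] w 34.5
[ 560.11037278 -155.93195508   99.        ]
```

Request:
{"method": "jog_arm", "body": {"dp": [[-0.0502, -0.008, 0], [-0.0502, -0.008, 0], [-0.0503, -0.008, 0], [-0.0503, -0.0081, 0], [0, 0, 0.04], [0, 0, 0.04], [0, 0, 0.007], [0, 0, 0]], "twist": [0, 0, 0, 0, 0, 0, 0, 0]}}

```text
time: 24.98
tool_pos: [620.8, -165.2, 83.1]
tcp_rot: [3.141, -0.002, 2.98]
contact_force: [-0.1, -0.2, -0.9]
grip_width: 34.4
finger_force: 30.0
```

Request:
{"method": "jog_arm", "body": {"dp": [[0, 0, 0.002], [0, 0, 0.002], [0, 0, 0]], "twist": [0, 0, 0]}}

```text
time: 25.35
tool_pos: [621.8, -165.6, 81.7]
tcp_rot: [-3.141, 0.002, 2.98]
contact_force: [0.6, 0.5, 6.0]
grip_width: 34.4
finger_force: 30.0
```

Request:
{"method": "jog_arm", "body": {"dp": [[0, 0, 0.002], [0, 0, 0.001], [0, 0, 0]], "twist": [0, 0, 0]}}

```text
time: 25.72
tool_pos: [623.0, -165.8, 79.9]
tcp_rot: [-3.141, 0.005, 2.98]
contact_force: [3.3, 0.8, 11.2]
grip_width: 34.7
finger_force: 30.0
```

Request:
{"method": "jog_arm", "body": {"dp": [[0, 0, 0.002], [0, 0, 0.001], [0, 0, 0]], "twist": [0, 0, 0]}}

```text
time: 26.1
tool_pos: [624.3, -166.0, 77.7]
tcp_rot: [-3.141, 0.008, 2.98]
contact_force: [4.6, 0.3, 11.6]
grip_width: 34.4
finger_force: 30.0
```

Request:
{"method": "jog_arm", "body": {"dp": [[0, 0, 0.0015], [0, 0, 0.001], [0, 0, 0]], "twist": [0, 0, 0]}}

```text
time: 26.48
tool_pos: [625.1, -166.1, 75.7]
tcp_rot: [-3.141, 0.011, 2.98]
contact_force: [7.0, 1.9, 12.1]
grip_width: 34.3
finger_force: 30.0
```

```bash
python3 - <<'E'
from h import *
o=bot.get_obs(); p=np.array(o["tool_pos"]); print(p,o["contact_force"])
S=bot.capture("scene"); g=S.max(2)
np.save("s1.npy",S)
m=bot.masks_of("scene","cap"); print([(round(d["confidence"],2),np.round(d["bbox"]).tolist(),int(d["pixels"].sum())) for d in m])
def capmodel(piv,t,hp=21):
    w=2.98; e=np.array([np.cos(w),np.sin(w),0]); n=np.array([-e[1],e[0],0]); a=np.radians(t)
    ux=e*np.cos(a)+[0,0,np.sin(a)]; uz=np.cross(ux,n); k=cyl(18,30)-[0,0,hp]
    return piv+k[:,:1]*ux+k[:,1:2]*n+k[:,2:]*uz
for t in range(0,45,8): 
    q=proj("scene",capmodel(p+[0,0,9],t)); print(t,q.min(0).round(1),q.max(0).round(1))
q=proj("scene",p+[0,0,0])[0]; x,y=q.round().astype(int); print(x,y)
print(g[y-14:y+10,x-16:x+14])
E
```

```text
[ 625.12895526 -166.13782649   75.6667161 ] [ 7.02050316  1.93629706 12.08705421]
[(0.41, [248.0, 178.0, 6.0, 16.0], 87)]
0 [239.  173.3] [250.3 186.6]
8 [238.8 173.7] [250.9 186.4]
16 [238.6 173.8] [251.4 186.2]
24 [238.5 173.8] [251.9 186.2]
32 [238.5 173.6] [252.2 186.4]
40 [238.5 173.2] [252.5 186.5]
245 181
[[101 102 104 106 106 104 107  95  82  72  61  61  51  51  79 114 128 108
   65  39  45  64  91 103 108  93  70  40  31  36]
 [ 93  97 101 107 109  99  90  88  91  83  76  60  56 104 151 187 202 167
  101  44  20  48  86 104 107  93  66  34  34  28]
 [ 84  84  93 113 140 132  98  98 100  95  93  80  93 149 200 230 232 192
  116  48  21  41  84 103 108  88  57  37  32  32]
 [ 93  90  94 113 147 142 104  98 100 104 101  98 110 157 213 230 230 193
  115  47  16  45  84 103 104  89  59  39  30  29]
 [ 97  93  92 107 140 135 106  96  96 101 101 103 109 150 210 230 231 193
  116  48  17  45  84 106 103  90  58  35  32  37]
 [105  97  93 101 133 141 112  99  99 101 104  99 102 134 200 229 230 191
  116  45  21  43  82 105 106  88  60  35  30  27]
 [157 128 117 120 154 155 122  98  9
[... 1514 characters left out ...]
174 124  86  71  68  57
   52  53  54  46  52  48  49  66  76  84 109 132]
 [225 225 225 226 226 227 229 229 228 227 213 185 160 122  81  68  61  52
   47  51  49  56  62  75  89 114 131 154 186 204]
 [225 225 225 225 225 226 227 225 212 185 160 132 106  81  56  56  52  50
   55  66  79  87 113 133 155 186 202 216 224 228]
 [225 226 225 227 225 219 197 181 153 125  99  72  55  46  48  55  67  70
   80  97 120 152 184 207 211 224 228 226 229 228]
 [225 226 227 228 216 172 137 112  87  63  52  49  50  67  74  79  85  84
   81 112 153 192 224 230 230 228 228 227 227 227]
 [226 225 226 226 200 137  77  57  68  82  82  74  75  85  83  77  80  66
   69 103 135 169 203 224 227 228 228 227 226 226]]
```

Request:
{"method": "jog_arm", "body": {"dp": [[0, 0, 0.0015], [0, 0, 0.001], [0, 0, 0]], "twist": [0, 0, 0]}}

```text
time: 26.95
tool_pos: [625.8, -166.3, 73.5]
tcp_rot: [-3.14, 0.012, 2.98]
contact_force: [8.4, 1.3, 12.2]
grip_width: 34.7
finger_force: 30.0
```

Request:
{"method": "jog_arm", "body": {"dp": [[0, 0, 0.0015], [0, 0, 0.001], [0, 0, 0]], "twist": [0, 0, 0]}}

```text
time: 27.32
tool_pos: [626.3, -166.4, 71.2]
tcp_rot: [-3.14, 0.013, 2.98]
contact_force: [9.4, 0.9, 12.1]
grip_width: 34.5
finger_force: 30.0
```

Request:
{"method": "jog_arm", "body": {"dp": [[0, 0, 0.0015], [0, 0, 0.001], [0, 0, 0]], "twist": [0, 0, 0]}}

```text
time: 27.7
tool_pos: [626.5, -166.4, 70.2]
tcp_rot: [-3.14, 0.015, 2.98]
contact_force: [5.9, 2.4, 20.7]
grip_width: 34.7
finger_force: 30.0
```

```bash
python3 - <<'E'
from h import *
p=bot.get_obs()["tool_pos"]; f=inC(p); print("flush in cradle",f.round(2)); 
for z in (45,22,9): print(z); go(C(-2.7,0,f[2]+z),2.98)
E
```

```text
flush in cradle [-72.27  -0.32  11.22]
45
t 27.7 pos [ 626.5 -166.4   70.2] rot [-3.14   0.015  2.98 ] dp now [ 35.2  -0.3 -75. ] dp after [ 35.2  -0.3 -75. ] twist -0.0 F [ 5.9  2.4 20.7] w 34.7
22
t 27.7 pos [ 626.5 -166.4   70.2] rot [-3.14   0.015  2.98 ] dp now [ 47.3  -0.3 -55.5] dp after [ 47.3  -0.3 -55.5] twist -0.0 F [ 5.9  2.4 20.7] w 34.7
9
t 27.7 pos [ 626.5 -166.4   70.2] rot [-3.14   0.015  2.98 ] dp now [ 54.2  -0.3 -44.5] dp after [ 54.2  -0.3 -44.5] twist -0.0 F [ 5.9  2.4 20.7] w 34.7
```

Request:
{"method": "jog_arm", "body": {"dp": [[-0.0053, 0, -0.0085], [-0.01, 0, -0.03], [0.02, 0, -0.03], [0.03, 0, -0.012], [0, 0, 0]], "twist": [0, 0, 0, 0, 0]}}

```text
time: 28.32
tool_pos: [585.8, -159.8, 146.0]
tcp_rot: [-3.141, -0.001, 2.979]
contact_force: [0.6, -0.0, -1.0]
grip_width: 34.7
finger_force: 30.0
```

```bash
python3 - <<'E'
from h import *
for z in (30,20,9): print(z); go(C(-2.7,0,11.2+z),2.98)
S=bot.capture("scene"); p=np.array(bot.get_obs()["tool_pos"]); g=S.max(2).astype(float)
def capmodel(t,hp,h0=12.):
    w=2.98; e=np.array([np.cos(w),np.sin(w),0]); n=np.array([-e[1],e[0],0]); a=np.radians(t)
    ux=e*np.cos(a)+[0,0,np.sin(a)]; uz=np.cross(ux,n); piv=p+[0,0,hp-h0]
    T=np.arange(0,6.28,.3); disc=piv+uz*(30-hp)+14*np.c_[np.cos(T)]*ux+14*np.c_[np.sin(T)]*n
    rim=piv-uz*hp; return disc,rim
for t,hp in((0,21),(32,8),(32,14),(32,21)):
    d,r=capmodel(t,hp); q=proj("scene",d); print(t,hp,"disc",q.mean(0).round(1),"rows",q[:,1].min().round(1),q[:,1].max().round(1),"cols",q[:,0].min().round(1),q[:,0].max().round(1),"rim",proj("scene",r)[0].round(1))
q=proj("scene",p)[0].round().astype(int); print(q); x,y=q
print("rows",y-14,"cols",x-10); 
for r in g[y-14:y+12,x-10:x+14].astype(int): print(*r)
E
```

```text
30
t 28.32 pos [ 585.8 -159.8  146. ] rot [-3.141e+00 -1.000e-03  2.979e+00] dp now [ 1.8 -0.3 13.4] dp after [ 1.8 -0.3 13.4] twist -0.0 F [ 0.6 -0.  -1. ] w 34.7
20
t 28.32 pos [ 585.8 -159.8  146. ] rot [-3.141e+00 -1.000e-03  2.979e+00] dp now [ 7.1 -0.4 21.9] dp after [ 7.1 -0.3 21.9] twist -0.0 F [ 0.6 -0.  -1. ] w 34.7
9
t 28.32 pos [ 585.8 -159.8  146. ] rot [-3.141e+00 -1.000e-03  2.979e+00] dp now [13.  -0.4 31.3] dp after [13.  -0.3 31.3] twist -0.0 F [ 0.6 -0.  -1. ] w 34.7
0 21 disc [252.5 159.7] rows 157.9 161.6 cols 248.0 257.0 rim [252.7 168.4]
32 8 disc [249.9 159.6] rows 157.9 161.3 cols 245.9 254.0 rim [253.6 168.4]
32 14 disc [250.6 159.6] rows 157.9 161.4 cols 246.5 254.7 rim [254.4 168.5]
32 21 disc [251.4 159.7] rows 157.9 161.4 cols 247.4 255.6 rim [255.2 168.5]
[253 165]
rows 151 cols 243
82 90 89 93 87 78 77 121 180 210 221 190 117 46 26 44 75 99 103 121 180 224 229 225
96 97 102 105 105 97 102 149 209 232 233 196 118 50 19 40 69 99 103 119 187 226 229 228
98 100 102 104 106 109 110 149 210 231 232 192 118 46 16 38 71 97 101 124 192 227 229 225
96 96 100 99 
[... 1198 characters left out ...]
3 34 36 19 34 30 35 35 31
226 227 226 225 227 222 191 147 106 65 41 33 31 39 27 32 31 31 35 34 35 28 39 30
226 226 226 225 227 226 224 209 173 114 64 40 37 36 34 29 28 31 35 34 26 34 33 35
226 226 225 226 226 227 229 229 218 171 103 49 35 27 32 31 38 32 33 34 36 29 31 38
227 227 226 226 225 225 226 227 230 214 158 86 42 33 37 35 34 32 32 26 35 37 33 36
225 226 226 225 226 225 227 227 230 227 197 134 71 36 37 28 28 39 38 36 31 30 32 37
225 226 225 225 226 226 226 224 227 229 224 178 114 74 65 55 37 29 32 34 33 34 40 28
226 227 225 225 225 226 226 226 225 228 227 219 169 128 115 101 63 40 33 22 27 35 35 36
226 226 228 226 227 225 225 225 225 227 228 228 206 165 140 132 110 70 39 32 35 34 38 50
```

Request:
{"method": "jog_arm", "body": {"dp": [[0.0018, -0.0003, 0.0134], [0.0053, 0, 0.0085], [0, 0, 0]], "twist": [0, 0, 0]}}

```text
time: 28.75
tool_pos: [579.0, -158.7, 121.3]
tcp_rot: [3.141, -0.004, 2.98]
contact_force: [-0.4, 0.0, -0.5]
grip_width: 34.9
finger_force: 30.0
```

```bash
python3 - <<'E'
from h import *
print(inC(bot.get_obs()["tool_pos"]).round(2)-[0,0,11.2])
for z in (14,10): print(z); go(C(-2.7,0,11.2+z),2.98)
E
```

```text
[-4.35 -0.33 17.8 ]
14
t 28.75 pos [ 579.  -158.7  121.3] rot [ 3.141 -0.004  2.98 ] dp now [ 3.4 -0.3  2.3] dp after [ 3.4 -0.3  2.3] twist -0.0 F [-0.4  0.  -0.5] w 34.9
10
t 28.75 pos [ 579.  -158.7  121.3] rot [ 3.141 -0.004  2.98 ] dp now [ 5.5 -0.3  5.7] dp after [ 5.5 -0.3  5.7] twist -0.0 F [-0.4  0.  -0.5] w 34.9
```

Request:
{"method": "jog_arm", "body": {"dp": [[0.001, -0.0003, 0.001], [0.001, 0, 0.0015], [0, 0, 0]], "twist": [0, 0, 0]}}

```text
time: 29.12
tool_pos: [578.0, -159.1, 120.9]
tcp_rot: [-3.141, 0.0, 2.98]
contact_force: [-0.1, 1.0, -0.5]
grip_width: 34.5
finger_force: 30.0
```

Request:
{"method": "jog_arm", "body": {"dp": [[0.0011, 0, 0.0017], [0.0011, 0, 0.0017], [0, 0, 0]], "twist": [0, 0, 0]}}

```text
time: 29.5
tool_pos: [575.6, -158.7, 117.2]
tcp_rot: [-3.142, -0.0, 2.98]
contact_force: [-0.2, 0.9, -0.2]
grip_width: 34.2
finger_force: 30.0
```

```bash
python3 - <<'E'
from h import *
o=bot.get_obs();print(inC(o["tool_pos"]).round(2)-[0,0,11.2],RC.T@o["contact_force"])
E
```

```text
[-3.71  0.2  12.63] [ 0.16868479 -0.84244362 -0.33421521]
```

Request:
{"method": "jog_arm", "body": {"dp": [[0.0011, 0, 0.0017], [0.0008, 0, 0.0013], [0, 0, 0]], "twist": [0, 0, 0]}}

```text
time: 29.88
tool_pos: [574.1, -158.5, 114.4]
tcp_rot: [-3.141, 0.001, 2.98]
contact_force: [1.2, -1.3, -0.6]
grip_width: 34.2
finger_force: 30.0
```

Request:
{"method": "jog_arm", "body": {"dp": [[0.0008, 0, 0.0013], [0.0005, 0, 0.0008], [0, 0, 0]], "twist": [0, 0, 0]}}

```text
time: 30.25
tool_pos: [574.0, -158.5, 113.3]
tcp_rot: [-3.141, 0.004, 2.98]
contact_force: [4.8, -0.5, 4.8]
grip_width: 34.7
finger_force: 30.0
```

```bash
python3 - <<'E'
from h import *
o=bot.get_obs();print(inC(o["tool_pos"]).round(2)-[0,0,11.2],RC.T@o["contact_force"],o["moment"])
E
```

```text
[-4.37  0.35  8.45] [-1.55812473 -0.24629463  6.68142004] [ 0.08059767 -1.05403081 -0.02258753]
```

Request:
{"method": "jog_arm", "body": {"dp": [[0.0008, 0, 0.001], [0.0008, 0, 0.001], [0, 0, 0]], "twist": [0, 0, 0]}}

```text
time: 30.62
tool_pos: [572.6, -158.3, 111.4]
tcp_rot: [-3.141, 0.004, 2.98]
contact_force: [6.0, -0.5, 3.9]
grip_width: 34.5
finger_force: 30.0
```

```bash
python3 - <<'E'
from h import *
o=bot.get_obs();print(inC(o["tool_pos"]).round(2)-[0,0,11.2],RC.T@o["contact_force"],o["moment"])
E
```

```text
[-4.26  0.34  6.04] [-3.02231003 -0.5103996   6.52972035] [ 0.04680769 -1.14777365 -0.01454123]
```

Request:
{"method": "jog_arm", "body": {"dp": [[0.0006, 0, 0.0012], [0.0006, 0, 0.0012], [0, 0, 0]], "twist": [0, 0, 0]}}

```text
time: 31.0
tool_pos: [569.0, -157.5, 107.1]
tcp_rot: [3.141, -0.003, 2.98]
contact_force: [2.1, -0.3, -2.0]
grip_width: 34.7
finger_force: 30.0
```

```bash
python3 - <<'E'
from h import *
o=bot.get_obs();print(inC(o["tool_pos"]).round(2)-[0,0,11.2],RC.T@o["contact_force"],o["moment"])
E
```

```text
[-3.35  0.1   0.4 ] [-2.81161193 -0.05192444 -0.57875119] [ 0.02487031 -0.36540977  0.0263086 ]
```

Request:
{"method": "jog_arm", "body": {"dp": [[0.0003, 0, 0.001], [0.0003, 0, 0.001], [0, 0, 0]], "twist": [0, 0, 0]}}

```text
time: 31.38
tool_pos: [569.3, -157.7, 106.6]
tcp_rot: [-3.141, 0.0, 2.98]
contact_force: [0.3, 0.8, 4.6]
grip_width: 34.8
finger_force: 30.0
```

```bash
python3 - <<'E'
from h import *
o=bot.get_obs();print(inC(o["tool_pos"]).round(2)-[0,0,11.2],RC.T@o["contact_force"],o["moment"])
E
```

```text
[-3.93  0.22  0.23] [ 2.27786546 -0.85185496  3.94229439] [ 0.21614036 -0.06005684 -0.07788583]
```

Request:
{"method": "jog_arm", "body": {"dp": [[0.001, 0, 0.0008], [0.001, 0, 0.0008], [0, 0, 0]], "twist": [0, 0, 0]}}

```text
time: 31.75
tool_pos: [569.3, -157.7, 106.5]
tcp_rot: [-3.141, 0.006, 2.98]
contact_force: [4.0, 1.4, 10.2]
grip_width: 34.6
finger_force: 30.0
```

```bash
python3 - <<'E'
from h import *
o=bot.get_obs();print(inC(o["tool_pos"]).round(2)-[0,0,11.2],RC.T@o["contact_force"],o["moment"])
E
```

```text
[-4.    0.24  0.12] [ 2.26962501 -1.98828828 10.58835187] [ 0.31349337 -0.6627765   0.01384163]
```

Request:
{"method": "jog_arm", "body": {"dp": [[0.0002, 0, 0.0003], [0, 0, 0], [0, 0, 0], [0, 0, 0], [0, 0, 0]], "twist": [0, 0, 0, 0, 0]}}

```text
time: 32.38
tool_pos: [569.4, -157.6, 106.4]
tcp_rot: [-3.141, 0.006, 2.98]
contact_force: [4.8, 1.4, 9.7]
grip_width: 34.7
finger_force: 30.0
```

```bash
python3 - <<'E'
from h import *
o=bot.get_obs();print(inC(o["tool_pos"]).round(2)-[0,0,11.2],RC.T@o["contact_force"],o["moment"])
print(bot.close_job())
E
```

```text
[-4.03  0.21  0.09] [ 1.35459474 -2.15537153 10.6449146 ] [ 0.38829385 -0.63338666 -0.08844523]
the job is handed in; nothing more can be done
None
```

I handed the job in at 32.4 s; no verdict came back. By the arm's readings, the walnut slab sits on the ledge with the stud through its hole, and the cap has clicked on and bears on the slab under a steady push of about 10.6 N.

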